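# Find the loose bolt on the marking jig and hold its cap open

## Task

One of the three bolts of the marking jig has come loose. First clear the finned housing off the jig: lay it lengthwise, level and centred on the narrow rest and let go; then tap the bolt heads one after another with the fingertips until you find the one that sinks. Lift that bolt's hinged cap about 45 degrees by its grip and finish while still holding it there with the gripper; keep the caps of the tight bolts shut and leave the other things on the bench alone.

Things in the scene. Friction and masses are not known exactly. Their poses are not given: they have to be found in the camera images.
- jig: fixed aluminium jig, a plate 30 mm high. Origin on the table under the middle bolt; x away from the robot at yaw 0, y left. Plate: x -55 to 140, y -130 to 130 mm. Three like stations along y, 80 mm apart: a dark boss (x -40 to 24 mm, 46 mm wide, top 50 mm over the table), a hinged steel cap on it, a hex bolt head up through the cap's window. The free deck at x 60 to 140 carries the housing.
- housing: loose finned black plastic housing, the finished part: a bar 100 (its x) x 30 (its y) x 30 mm (z) with four lengthwise fins on top, 0.1 to 0.2 kg. Origin at the centre of its underside, z up. It starts lying flat on the jig's deck, its long side roughly along the row of bolts; grip it across its 30 mm width.
- rest: fixed narrow raised rest: an upright aluminium rail 110 mm long (its x) and only 18 mm wide (its y) on a dark foot plate 120 x 60 x 8 mm. Origin at the centre of the foot's underside on the table, z up; the rail's flat top is 68 mm above the origin. The housing lies along it, overhanging 6 mm on either side.
- tray: bystander: open blue plastic tray 100 x 140 x 45 mm, origin under its centre; leave alone
- mouse: bystander: black computer mouse, about 80 x 60 x 34 mm, origin under it; leave alone
- estop: bystander: grey emergency-stop box 70 x 70 mm with a red mushroom button, 86 mm high overall, origin under its centre; leave alone
- tape: bystander: roll of yellow tape 100 mm across, 24 mm high, lying flat, origin under its centre; leave alone
- head_left (a point): centre of the top face of the left (jig's +y side) bolt's steel hex head (19 mm across the flats, 22 mm over the corners); at the start 68 mm above the table, 13 mm above its cap's upper face; z up. It moves with the bolt.
- bolt_left (a joint): how far the left (jig's +y side) bolt has sunk, m: 0 at the start for all three. The loose bolt (one of the three, drawn anew each time, looks like the others) gives way at about 3 N and sinks up to 0.006, and stays down where it is left; a tight one stays within 0.001 even at 25 N.
- cap_left (a joint): angle of the left (jig's +y side) cap, rad: 0 shut, grows as its far end is lifted, stop at 1.4. Turns freely (0.15 kg, no latch), falls shut when let go. A steel plate 56 x 44 x 5 mm with a 28 mm round window; a tongue 14 mm wide runs from its far edge to the barrel grip.
- grip_left (a point): centre of the left (jig's +y side) cap's grip: a steel barrel, diameter 18 mm, 18 mm long along the jig's y, at the cap's far end, free beside and below. Shut, it lies 48 mm beyond the bolt axis (jig +x), 60 mm above the table, 30 above the deck. Pinched on its flat ends from above (fingers closing along jig y), it can turn between the fingers as the cap swings. Moves with the cap.
- hinge_left (a point): hinge of the left (jig's +y side) cap, on its side near the robot, 34 mm before the bolt axis (jig -x), 53 mm above the table; the hinge axis is the jig's y. The grip is 82 mm out from it and 7 mm up (cap frame).
- head_mid (a point): centre of the top face of the middle bolt's steel hex head (19 mm across the flats, 22 mm over the corners); at the start 68 mm above the table, 13 mm above its cap's upper face; z up. It moves with the bolt.
- bolt_mid (a joint): how far the middle bolt has sunk, m: 0 at the start for all three. The loose bolt (one of the three, drawn anew each time, looks like the others) gives way at about 3 N and sinks up to 0.006, and stays down where it is left; a tight one stays within 0.001 even at 25 N.
- cap_mid (a joint): angle of the middle cap, rad: 0 shut, grows as its far end is lifted, stop at 1.4. Turns freely (0.15 kg, no latch), falls shut when let go. A steel plate 56 x 44 x 5 mm with a 28 mm round window; a tongue 14 mm wide runs from its far edge to the barrel grip.
- grip_mid (a point): centre of the middle cap's grip: a steel barrel, diameter 18 mm, 18 mm long along the jig's y, at the cap's far end, free beside and below. Shut, it lies 48 mm beyond the bolt axis (jig +x), 60 mm above the table, 30 above the deck. Pinched on its flat ends from above (fingers closing along jig y), it can turn between the fingers as the cap swings. Moves with the cap.
- hinge_mid (a point): hinge of the middle cap, on its side near the robot, 34 mm before the bolt axis (jig -x), 53 mm above the table; the hinge axis is the jig's y. The grip is 82 mm out from it and 7 mm up (cap frame).
- head_right (a point): centre of the top face of the right (jig's -y side) bolt's steel hex head (19 mm across the flats, 22 mm over the corners); at the start 68 mm above the table, 13 mm above its cap's upper face; z up. It moves with the bolt.
- bolt_right (a joint): how far the right (jig's -y side) bolt has sunk, m: 0 at the start for all three. The loose bolt (one of the three, drawn anew each time, looks like the others) gives way at about 3 N and sinks up to 0.006, and stays down where it is left; a tight one stays within 0.001 even at 25 N.
- cap_right (a joint): angle of the right (jig's -y side) cap, rad: 0 shut, grows as its far end is lifted, stop at 1.4. Turns freely (0.15 kg, no latch), falls shut when let go. A steel plate 56 x 44 x 5 mm with a 28 mm round window; a tongue 14 mm wide runs from its far edge to the barrel grip.
- grip_right (a point): centre of the right (jig's -y side) cap's grip: a steel barrel, diameter 18 mm, 18 mm long along the jig's y, at the cap's far end, free beside and below. Shut, it lies 48 mm beyond the bolt axis (jig +x), 60 mm above the table, 30 above the deck. Pinched on its flat ends from above (fingers closing along jig y), it can turn between the fingers as the cap swings. Moves with the cap.
- hinge_right (a point): hinge of the right (jig's -y side) cap, on its side near the robot, 34 mm before the bolt axis (jig -x), 53 mm above the table; the hinge axis is the jig's y. The grip is 82 mm out from it and 7 mm up (cap frame).

How it is judged:
By the outcome, as a careful person would: the job done as asked, in the order asked, and still so for the second after the job is handed in, while the arm keeps its last pose, push and grip.
It also fails if it takes over 64 s, if anything falls off the work surface, if the arm or the gripper's body presses on something with over 40 N, if the wrist force passes 120 N, or if a joint passes its speed limit or range.

## Robot

A 6-joint arm with a two-finger parallel gripper is mounted at the origin on the work surface. World frame = base frame: x ahead of the robot, y to its left, z up, the work surface at z = 0. Lengths are in m, angles in degrees, forces in N, time in s.
With the tool pointing down it reaches from about 0.4 to 0.825 m from the base axis. Payload 7 kg.
Tool frame: the origin (TCP) lies at the very end of the fingers, on their centre line; the grasp point (between the pads) lies 19 mm behind it (r.grip_depth is the distance from the TCP to the grasp point, in m); z points along the fingers, y is the line along which they close (so a half turn about z gives the same grasp; the last joint's range is limited). The gripper opens to 88 mm and grips with 3 to 60 N. Pads are 19 mm wide; open, the fingers measure 130 mm over their backs; the gripper's body (78 mm by 193 mm) begins 47 mm behind the grasp point.
Start: joints at [85.09, 20.546, 0.682, 0, -70.136, -16.507], TCP at [0.246, 0.628, 0.227] pointing down, gripper open.
Joint ranges: [-176.03, 176.03], [-82.01, 121.73], [-58.28, 71.71], [-173.87, 95.51], [-174.79, -0.11], [-173.66, 173.66]. Speed limits (degrees/s): [136.94, 136.94, 172.46, 180, 180, 180].

## Interface

Orientations are given as [roll, pitch, yaw] about the fixed x, y, z axes, in that order (R = Rz(yaw) Ry(pitch) Rx(roll)).
In Python, from plant import r gives the robot as it stands.
- The arm moves only by the tool play_rows, never from a script. Its argument "rows" is a list that holds one entry, the list of rows, each a list of 5 numbers: the closure, from 0 (fully open) to 1 (shut), then the shift along the tool's x, y, z each as a share of 0.5 m, from -1 to 1, then the turn about the tool's z as a share of 1.5 rad, from -1 to 1. A call has exactly 8 rows; each row is the pose to reach, as a shift and turn from the pose commanded when the call began, along the tool's axes at that moment; what a row does not reach only later rows make up. A row lasts 1/12 s, in which the tool goes at most 41.7 mm and 7.16 degrees, less where a joint would pass 70% of its speed; a pose out of reach is approached as far as the arm can. A call with a number of a shift or a turn outside -1 to 1 is refused whole. A call with a gripper value outside its range is refused whole. The fingers move at their own pace and stop on an object; "squeeze" is the grip in N (left out, the last holds). Time passes only in rows, so rows that repeat a pose let the fingers close, or fill a call up. It gives the time, the measured TCP pose, the force, the opening and the grip force at its end, in the units of the state.
- r.get_state(): the state, without advancing time (a new reading comes with each control period).
- r.capture(name): name is "scene" or "top"; returns the picture (400x640x3 uint8, red, green, blue); there is no depth.
- r.camera_info(name): a dict with "fovy" (degrees; the focal length in pixels is half the picture's height over the tangent of half this angle, whatever the lens; pixels are square), "cx", "cy" (the principal point, pixels), "k1" (the pictures are not rectified: a ray, as slopes to the right and down, at radius r is drawn at 1 + k1 r^2 times it, then the intrinsics apply), "pose" (4x4, takes a point from camera to world coordinates). Camera axes: x right, y down, z forward; pixel columns grow to the right and rows downward; lengths in m; the calibration is good to about 2 mm. A picture is of the moment at which its call begins. camera_info takes no time and is no camera call.
- r.close_job(): hands the job in; it is judged then, once.
The state is a dict: "time_s": time; "joints": joint angles; "qd": joint speeds; "joint_torque": joint torques, N m; "tcp_pos": TCP position; "eef_rot": TCP orientation; "contact_force": force on the tool from outside, world axes, zero at the start; "moment": the same for the moment, N m; "gripper_width": finger opening in m; "gripper_force": force on a finger pad.
Only numpy, scipy, OpenCV 4.12 (cv2) and the standard library are available. Lean on these libraries where they do the work, as an engineer would, in place of code of your own. Each camera call takes 0.05 s, during which the arm holds its last target. There are 200 camera calls.

## Working session

There is one attempt and no reset: what is moved stays moved. The work goes in short steps, Python scripts to look and compute and a tool call to move; the robot and the scene stay as the last step left them, time stands still between calls to the robot, and variables do not carry over. Pictures are saved under pics/ and viewed, at most 10 in all, crops included, and the job is handed in when it is done.

Besides the shell and the picture viewer there is one more tool, called after "Request:" as name(argument=value, ...) on one line, values as JSON. play_rows: Moves the arm, as the interface text tells. Its arguments: {"type":"object","properties":{"rows":{"type":"array","items":{"type":"array","items":{"type":"array","items":{"type":"number"}}}},"squeeze":{"type":"number"}},"required":["rows"]}

```bash
mkdir -p pics; ls; python3 - <<'E'
from plant import r
import cv2,numpy as np
np.set_printoptions(precision=4,suppress=True)
for n in("scene","top"):
    cv2.imwrite(f"pics/{n}0.png",r.capture(n)[:,:,::-1]); print(n,r.camera_info(n))
print(r.get_state(), r.grip_depth)
E
```

```text
pics
scene {'fovy': 44.18205181004387, 'cx': 317.90588370915816, 'cy': 207.94790401828138, 'k1': -0.1533316856121092, 'pose': array([[ 0.8081,  0.3827, -0.4477,  1.1821],
       [ 0.5888, -0.5432,  0.5986, -0.8829],
       [-0.0141, -0.7473, -0.6643,  1.0782],
       [ 0.    ,  0.    ,  0.    ,  1.    ]])}
top {'fovy': 44.93487026307559, 'cx': 326.8536186647286, 'cy': 196.94639194683643, 'k1': -0.10736333364390044, 'pose': array([[ 0.0122, -0.987 ,  0.1601,  0.2875],
       [-0.9999, -0.013 , -0.0036,  0.0039],
       [ 0.0056, -0.1601, -0.9871,  1.408 ],
       [ 0.    ,  0.    ,  0.    ,  1.    ]])}
{'time_s': 0.1, 'joints': array([ 85.0894,  20.5882,   0.6395,  -0.0191, -70.1361, -16.5063]), 'qd': array([ 0.0511, -0.128 ,  0.1029,  0.0793, -0.0036, -0.0295]), 'joint_torque': array([ -0.0016, -58.4164,  29.3745,   7.0155,   0.0101,  -0.    ]), 'tcp_pos': array([0.2463, 0.628 , 0.2257]), 'eef_rot': array([179.9136,  -0.0069, -21.4234]), 'contact_force': array([-0.3205,  0.6317,  0.8766]), 'moment': array([ 0.0095,  0.0269, -0.0222]), 'gripper_force': 0.0, 'gripper_width': 0.08789562321945804} 0.0188
```

View pics/top0.png

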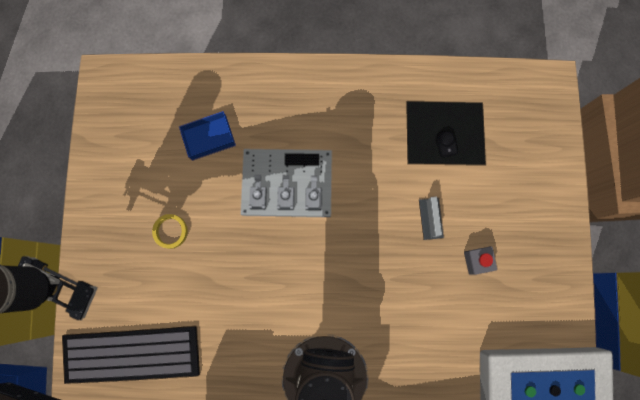

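View pics/scene0.png

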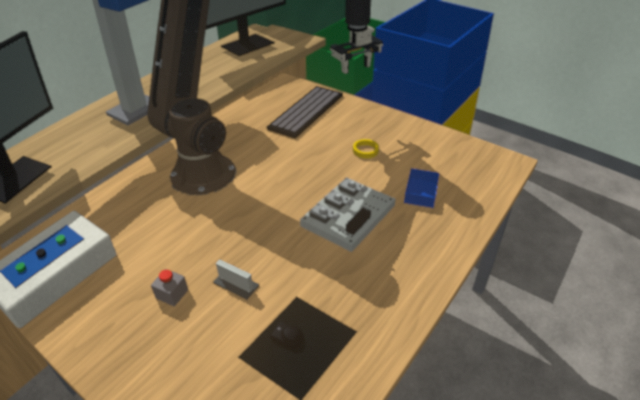

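```bash
cat > h.py <<'E'
from plant import r
import cv2,numpy as np
np.set_printoptions(precision=4,suppress=True)
I={n:r.camera_info(n) for n in("scene","top")}
def cam(n):
    c=I[n]; f=200/np.tan(np.radians(c["fovy"]/2))
    return np.array([[f,0,c["cx"]],[0,f,c["cy"]],[0,0,1]]),np.array([c["k1"],0,0,0,0]),c["pose"]
def rays(n,uv):
    K,d,P=cam(n); s=cv2.undistortPoints(np.float64(uv).reshape(-1,1,2),K,d)[:,0]
    return P[:3,3],np.c_[s,np.ones(len(s))]@P[:3,:3].T
def plane(n,uv,z):
    o,d=rays(n,uv); return o+d*((z-o[2])/d[:,2])[:,None]
def proj(n,X):
    K,d,P=cam(n); R=P[:3,:3].T
    return cv2.projectPoints(np.float64(X).reshape(-1,1,3),cv2.Rodrigues(R)[0],-R@P[:3,3],K,d)[0][:,0]
def tri(a,b):  # top uv, scene uv -> point, gap
    o1,d1=rays("top",a);o2,d2=rays("scene",b);out=[]
    for u,v in zip(d1,d2):
        s=np.linalg.lstsq(np.c_[u,-v],o2-o1,rcond=None)[0];p,q=o1+s[0]*u,o2+s[1]*v
        out.append(np.r_[(p+q)/2,np.linalg.norm(p-q)])
    return np.array(out)
E
python3 - <<'E'
from h import *
a=cv2.imread("pics/top0.png");b=cv2.imread("pics/scene0.png")
def crop(im,x,y,w,h,s):
    c=cv2.resize(im[y:y+h,x:x+w],None,fx=s,fy=s,interpolation=cv2.INTER_CUBIC)
    for i in range(0,w,10): cv2.putText(c,str(x+i),(i*s,8),0,.3,(0,0,255)); cv2.line(c,(i*s,9),(i*s,14),(0,0,255))
    for i in range(0,h,10): cv2.putText(c,str(y+i),(0,i*s+4),0,.3,(0,0,255))
    return c
cv2.imwrite("pics/c1.png",crop(a,235,140,100,84,7))
cv2.imwrite("pics/c2.png",crop(b,295,170,105,80,7))
cv2.imwrite("pics/c3.png",np.hstack([crop(a,405,185,50,70,7),crop(b,205,250,64,70,7)[:490]]))
E
```

```text
(no output)
```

View pics/c1.png

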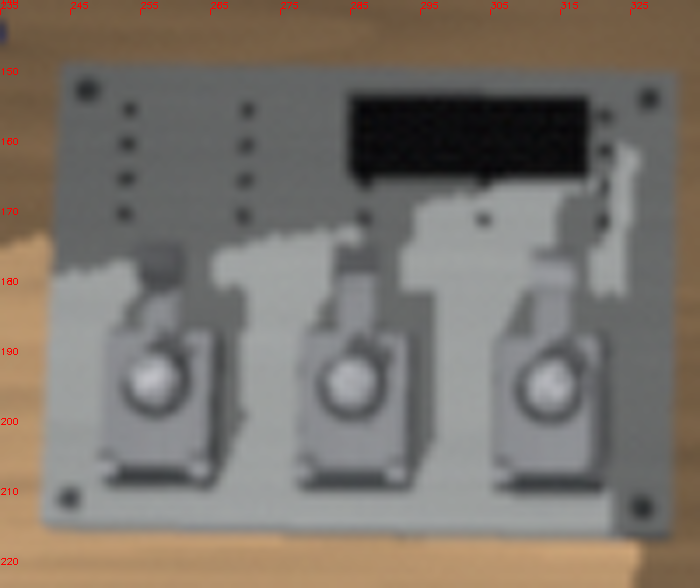

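View pics/c2.png

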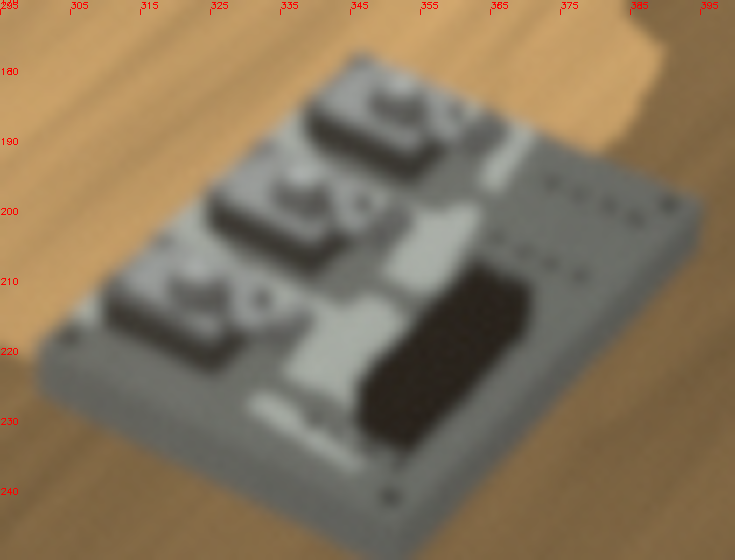

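View pics/c3.png

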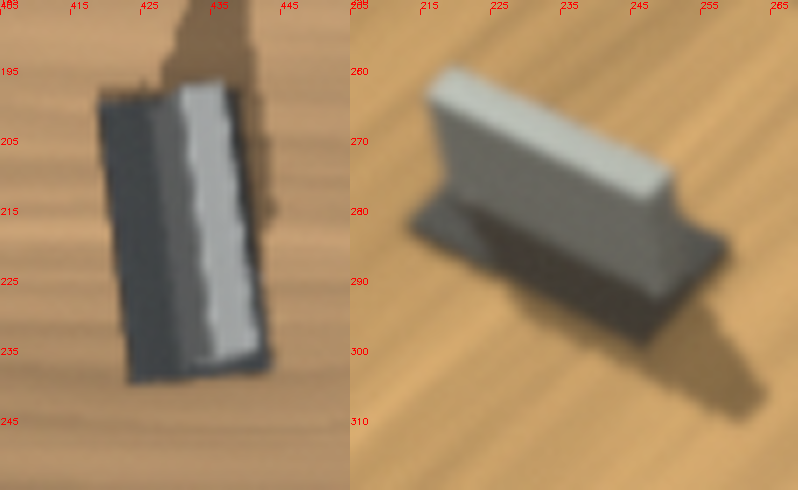

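```bash
python3 - <<'E'
from h import *
a=cv2.imread("pics/top0.png");b=cv2.imread("pics/scene0.png")
T=lambda p,x,y:(np.float64(p)+.5)/7-.5+np.array([x,y])
t=lambda p:T(p,235,140); s=lambda p:T(p,295,170)
h=[(153,377),(350,382),(548,388)]
print("heads L M R top");print(plane("top",t(h),.068))
print("tri");print(tri(t(h),s([(402,85),(302,178),(197,265)])))
sc=[(87,90),(649,98),(642,507),(69,498)]
print("screws TL TR BR BL");print(plane("top",t(sc),.03))
print("screw tri TL,TR,BR",tri(t([sc[0],sc[1],sc[2]]),s([(670,204),(390,496),(70,338)])))
print("plate corners",plane("top",t([(62,64),(679,72),(664,537),(43,526)]),.03))
# housing
for n,(x,y,w,hh),im in(("top",(278,148,48,22),a),("scene",(340,200,40,40),b)):
    g=cv2.resize(im[y:y+hh,x:x+w],None,fx=8,fy=8,interpolation=cv2.INTER_CUBIC).max(2)
    m=(g<60).astype(np.uint8); n_,L,S,C=cv2.connectedComponentsWithStats(m); k=1+S[1:,4].argmax()
    c=cv2.findContours((L==k).astype(np.uint8),0,1)[0][0]
    q=cv2.approxPolyDP(cv2.convexHull(c),6,True)[:,0]
    box=cv2.boxPoints(cv2.minAreaRect(c))
    if n=="top":
        q=(box+.5)/8-.5+[x,y]; print("box",q);print(plane(n,q,.06));print(plane(n,q,.03))
    else: print("scene poly",(q+.5)/8-.5+[x,y])
# rest
rt=lambda p:T(p,405,185); rs=lambda p:T(np.float64(p)-[350,0],205,250)
rp=[(180,87),(224,82),(260,348),(214,365)]
print("rail top");print(plane("top",rt(rp),.068))
print("tri far, near",tri(rt([(224,82),(180,87),(260,348),(214,365)]),rs([(648,200),(672,170),(427,95),(452,66)])))
print("rail scene",plane("scene",rs([(648,200),(672,170),(427,95),(452,66)]),.068))
print("foot");print(plane("top",rt([(97,103),(128,383),(270,372)]),.008)); print(plane("scene",rs([(410,225),(648,346),(728,240)]),.008))
E
```

```text
heads L M R top
[[0.5123 0.1973 0.068 ]
 [0.5113 0.1179 0.068 ]
 [0.5099 0.0384 0.068 ]]
tri
[[0.5138 0.1986 0.065  0.0024]
 [0.5125 0.1186 0.0626 0.0007]
 [0.5106 0.0388 0.0664 0.0011]]
screws TL TR BR BL
[[ 0.6405  0.2352  0.03  ]
 [ 0.6399 -0.0008  0.03  ]
 [ 0.4673 -0.      0.03  ]
 [ 0.4678  0.2357  0.03  ]]
screw tri TL,TR,BR [[ 0.6414  0.2358  0.0284  0.0012]
 [ 0.6402 -0.0007  0.0298  0.0005]
 [ 0.4678  0.0003  0.0287  0.0011]]
plate corners [[ 0.6517  0.2462  0.03  ]
 [ 0.6513 -0.0133  0.03  ]
 [ 0.455  -0.0092  0.03  ]
 [ 0.456   0.246   0.03  ]]
box [[284.1875 153.0625]
 [318.8125 153.0625]
 [318.8125 166.0625]
 [284.1875 166.0625]]
[[0.6322 0.123  0.06  ]
 [0.6334 0.0236 0.06  ]
 [0.5952 0.023  0.06  ]
 [0.594  0.1219 0.06  ]]
[[0.6398 0.1256 0.03  ]
 [0.6411 0.024  0.03  ]
 [0.6021 0.0235 0.03  ]
 [0.6008 0.1245 0.03  ]]
scene poly [[368.6875 210.1875]
 [369.8125 211.9375]
 [368.8125 217.3125]
 [353.8125 232.9375]
 [351.3125 233.3125]
 [346.4375 230.4375]
 [346.5625 225.1875]
 [348.3125 222.3125]
 [361.6875 208.4375]
 [363.3125 207.9375]]
rail top
[[ 0.5086 -0.2931  0.068 ]
 [ 0.5109 -0.3111  0.068 ]
 [ 0.4034 -0.3233  0.068 ]
 [ 0.3965 -0.3045  0.068 ]]
tri far, near [[ 0.5116 -0.3109  0.0668  0.0015]
 [ 0.5091 -0.2933  0.0662  0.0004]
 [ 0.404  -0.3227  0.0676  0.0017]
 [ 0.3979 -0.3042  0.0642  0.0033]]
rail scene [[ 0.513  -0.311   0.068 ]
 [ 0.5104 -0.2943  0.068 ]
 [ 0.405  -0.3224  0.068 ]
 [ 0.4021 -0.3053  0.068 ]]
foot
[[ 0.5112 -0.271   0.008 ]
 [ 0.3936 -0.282   0.008 ]
 [ 0.3986 -0.3419  0.008 ]]
[[ 0.4034 -0.3441  0.008 ]
 [ 0.5233 -0.3328  0.008 ]
 [ 0.5136 -0.2738  0.008 ]]
```

```bash
cat >> h.py <<'E'
def go(x,y,z,yaw):
    s=r.get_state();p=s["tcp_pos"];w=np.radians(s["eef_rot"][2]);d=np.array([x,y,z])-p
    t=-((yaw-s["eef_rot"][2]+180)%360-180)
    print("t",s["time_s"],"pos",p,"rot",s["eef_rot"],"F",s["contact_force"],"w",round(s["gripper_width"],4),"gf",round(s["gripper_force"],1))
    print("shares",np.array([(d[0]*np.cos(w)+d[1]*np.sin(w))/.5,(d[0]*np.sin(w)-d[1]*np.cos(w))/.5,-d[2]/.5,np.radians(t)/1.5]))
E
python3 -c "
from h import *
go(.617,.0735,.15,-90)"
```

```text
t 0.1 pos [0.2463 0.628  0.2257] rot [179.9136  -0.0069 -21.4234] F [-0.3205  0.6317  0.8766] w 0.0879 gf 0.0
shares [1.0951 0.7616 0.1514 0.7979]
```

Request:
play_rows(rows=[[[0.4, 0.04, 0.03, 0, 0.07], [0.4, 0.11, 0.08, 0, 0.15], [0.4, 0.18, 0.125, 0, 0.23], [0.4, 0.25, 0.174, 0, 0.31], [0.4, 0.32, 0.222, 0, 0.39], [0.4, 0.39, 0.27, 0, 0.47], [0.4, 0.46, 0.32, 0, 0.54], [0.4, 0.52, 0.36, 0, 0.6]]])

```text
time_s: 0.77
tcp_pos: [0.4232, 0.3638, 0.2264]
eef_rot: [180.0, -0.0, -73.3]
contact_force: [1.3, 1.3, 0.8]
gripper_width: 0.0528
gripper_force: 0.0
```

```bash
python3 -c "
from h import *
go(.617,.0735,.15,-90)"
```

```text
t 0.7667 pos [0.4232 0.3638 0.2264] rot [179.9827  -0.0039 -73.2819] F [1.2626 1.3494 0.8211] w 0.0528 gf 0.0
shares [ 0.6675 -0.2041  0.1529  0.1945]
```

Request:
play_rows(rows=[[[0.43, 0.08, -0.02, 0, 0.05], [0.43, 0.16, -0.05, 0.02, 0.1], [0.43, 0.24, -0.07, 0.04, 0.15], [0.43, 0.32, -0.1, 0.06, 0.19], [0.43, 0.4, -0.12, 0.08, 0.19], [0.43, 0.47, -0.145, 0.1, 0.19], [0.43, 0.54, -0.165, 0.12, 0.19], [0.43, 0.6, -0.185, 0.14, 0.19]]])

```text
time_s: 1.43
tcp_pos: [0.5997, 0.1035, 0.1556]
eef_rot: [180.0, -0.0, -89.4]
contact_force: [0.8, 1.5, 0.3]
gripper_width: 0.0498
gripper_force: 0.0
```

Request:
play_rows(rows=[[[0.43, 0.04, -0.015, 0, 0], [0.43, 0.055, -0.018, 0, 0], [0.43, 0.055, -0.018, 0, 0], [0.43, 0.055, -0.018, 0, 0], [0.43, 0.055, -0.018, 0, 0], [0.43, 0.055, -0.018, 0, 0], [0.43, 0.055, -0.018, 0, 0], [0.43, 0.055, -0.018, 0, 0]]])

```text
time_s: 2.1
tcp_pos: [0.6082, 0.0796, 0.1569]
eef_rot: [-180.0, 0.0, -89.2]
contact_force: [-0.3, -0.0, 0.4]
gripper_width: 0.05
gripper_force: 0.0
```

```bash
python3 -c "
from h import *
go(.617,.0735,.034,-90)"
```

```text
t 2.1 pos [0.6082 0.0796 0.1569] rot [-179.9707    0.0164  -89.2406] F [-0.2537 -0.0023  0.4186] w 0.05 gf 0.0
shares [ 0.0124 -0.0174  0.2458  0.0088]
```

Request:
play_rows(rows=[[[0.43, 0.01, -0.015, 0.03, 0.008], [0.43, 0.0124, -0.0174, 0.07, 0.008], [0.43, 0.0124, -0.0174, 0.11, 0.008], [0.43, 0.0124, -0.0174, 0.15, 0.008], [0.43, 0.0124, -0.0174, 0.18, 0.008], [0.43, 0.0124, -0.0174, 0.2, 0.008], [0.43, 0.0124, -0.0174, 0.2, 0.008], [0.43, 0.0124, -0.0174, 0.2, 0.008]]])

```text
time_s: 2.77
tcp_pos: [0.6172, 0.0728, 0.0566]
eef_rot: [180.0, -0.0, -90.0]
contact_force: [0.2, 0.4, -0.3]
gripper_width: 0.0496
gripper_force: 0.0
```

```bash
python3 - <<'E'
from h import *
go(.617,.0735,.034,-90)
a=r.capture("top")[:,:,::-1];b=r.capture("scene")[:,:,::-1]
f=lambda im,x,y:cv2.resize(im[y:y+80,x:x+64],None,fx=6,fy=6,interpolation=cv2.INTER_CUBIC)
cv2.imwrite("pics/d1.png",np.hstack([f(a,270,130),f(b,325,175)]))
E
```

```text
t 2.7667 pos [0.6172 0.0728 0.0566] rot [179.9759  -0.0244 -89.9646] F [ 0.2084  0.4267 -0.2801] w 0.0496 gf 0.0
shares [-0.0014  0.0003  0.0452  0.0004]
```

View pics/d1.png

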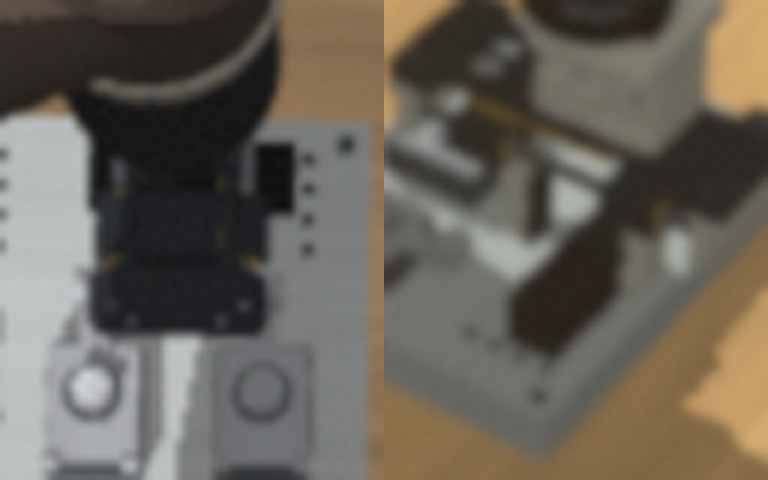

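The scene view (right half) shows the two fingertips straddling the housing across its width, near its middle (about pixel 345,210 and 372,215); I'll go down and grip.

Request:
play_rows(rows=[[[0.43, 0, 0, 0.015, 0], [0.43, 0, 0, 0.03, 0], [0.43, 0, 0, 0.042, 0], [0.43, 0, 0, 0.046, 0], [0.43, 0, 0, 0.046, 0], [0.8, 0, 0, 0.046, 0], [0.8, 0, 0, 0.046, 0], [0.8, 0, 0, 0.046, 0]]], squeeze=25)

```text
time_s: 3.53
tcp_pos: [0.6174, 0.0727, 0.0338]
eef_rot: [-180.0, 0.0, -90.0]
contact_force: [0.1, -0.1, -0.1]
gripper_width: 0.0354
gripper_force: 0.0
```

Request:
play_rows(rows=[[[0.8, 0, 0, 0, 0], [0.8, 0, 0, 0, 0], [0.8, 0, 0, 0, 0], [0.8, 0, 0, -0.006, 0], [0.8, 0, 0, -0.015, 0], [0.8, 0, 0, -0.03, 0], [0.8, 0, 0, -0.05, 0], [0.8, 0, 0, -0.075, 0]]])

```text
time_s: 4.2
tcp_pos: [0.6168, 0.0725, 0.0717]
eef_rot: [180.0, -0.0, -90.0]
contact_force: [-0.2, 0.8, -1.4]
gripper_width: 0.0299
gripper_force: 25.0
```

```bash
python3 -c "
from h import *
go(.4565,-.3078,.20,-174.4)"
```

```text
t 4.2 pos [0.6168 0.0725 0.0717] rot [179.9532  -0.0166 -90.0024] F [-0.1733  0.8239 -1.3665] w 0.0299 gf 25.0
shares [ 0.7605  0.3206 -0.2566  0.982 ]
```

Request:
play_rows(rows=[[[0.8, 0.01, 0.005, -0.03, 0.01], [0.8, 0.03, 0.013, -0.07, 0.04], [0.8, 0.07, 0.03, -0.12, 0.09], [0.8, 0.12, 0.05, -0.17, 0.15], [0.8, 0.18, 0.075, -0.21, 0.22], [0.8, 0.24, 0.1, -0.235, 0.3], [0.8, 0.3, 0.125, -0.25, 0.38], [0.8, 0.36, 0.15, -0.256, 0.46]]])

```text
time_s: 4.87
tcp_pos: [0.5421, -0.1086, 0.2021]
eef_rot: [-179.8, 0.2, -129.8]
contact_force: [0.6, -1.0, -0.6]
gripper_width: 0.0302
gripper_force: 25.0
```

```bash
python3 -c "
from h import *
go(.4565,-.3078,.20,-174.4)"
```

```text
t 4.8667 pos [ 0.5421 -0.1086  0.2021] rot [-179.8363    0.1518 -129.84  ] F [ 0.567  -1.0339 -0.6145] w 0.0302 gf 25.0
shares [ 0.4155 -0.1237  0.0042  0.5185]
```

Request:
play_rows(rows=[[[0.8, 0.06, -0.018, 0, 0.08], [0.8, 0.12, -0.036, 0, 0.16], [0.8, 0.18, -0.054, 0, 0.24], [0.8, 0.24, -0.072, 0, 0.32], [0.8, 0.3, -0.09, 0, 0.39], [0.8, 0.35, -0.105, 0, 0.45], [0.8, 0.39, -0.116, 0, 0.49], [0.8, 0.405, -0.12, 0, 0.515]]])

```text
time_s: 5.53
tcp_pos: [0.4582, -0.3039, 0.2002]
eef_rot: [-180.0, 0.0, -174.1]
contact_force: [0.5, 0.4, -1.4]
gripper_width: 0.0298
gripper_force: 25.0
```

Request:
play_rows(rows=[[[0.8, 0, 0, 0.02, 0], [0.8, 0, 0, 0.05, 0], [0.8, 0, 0, 0.08, 0], [0.8, 0, 0, 0.11, 0], [0.8, 0, 0, 0.13, 0], [0.8, 0, 0, 0.14, 0], [0.8, 0, 0, 0.14, 0], [0.8, 0, 0, 0.14, 0]]])

```text
time_s: 6.2
tcp_pos: [0.4599, -0.3016, 0.1294]
eef_rot: [-180.0, -0.0, -173.7]
contact_force: [-0.2, -1.5, -1.2]
gripper_width: 0.0299
gripper_force: 25.0
```

```bash
python3 - <<'E'
from h import *
go(.4565,-.3078,.072,-174.4)
a=r.capture("top")[:,:,::-1];b=r.capture("scene")[:,:,::-1]
f=lambda im,x,y:cv2.resize(im[y:y+80,x:x+64],None,fx=6,fy=6,interpolation=cv2.INTER_CUBIC)
cv2.imwrite("pics/e1.png",np.hstack([f(a,400,170),f(b,205,235)]))
E
```

```text
t 6.2 pos [ 0.4599 -0.3016  0.1294] rot [-179.9871   -0.001  -173.737 ] F [-0.2448 -1.4578 -1.1744] w 0.0299 gf 25.0
shares [ 0.0082 -0.0116  0.1147  0.0077]
```

View pics/e1.png

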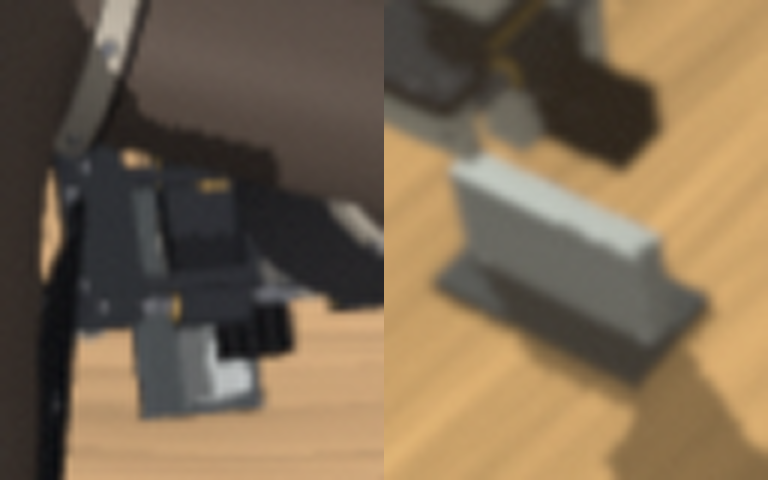

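The housing is held level above the rail (scene crop: rail top from about 217,262 to 249,276, housing end near 243,256). Lowering to just above it, then I'll compare ends.

Request:
play_rows(rows=[[[0.8, 0.004, -0.005, 0.02, 0.003], [0.8, 0.009, -0.0116, 0.04, 0.0077], [0.8, 0.009, -0.0116, 0.06, 0.0077], [0.8, 0.009, -0.0116, 0.08, 0.0077], [0.8, 0.009, -0.0116, 0.095, 0.0077], [0.8, 0.009, -0.0116, 0.1, 0.0077], [0.8, 0.009, -0.0116, 0.1, 0.0077], [0.8, 0.009, -0.0116, 0.1, 0.0077]]])

```text
time_s: 6.97
tcp_pos: [0.4558, -0.3081, 0.0789]
eef_rot: [-180.0, -0.0, -174.4]
contact_force: [0.1, 0.3, -0.1]
gripper_width: 0.0299
gripper_force: 25.0
```

```bash
python3 - <<'E'
from h import *
go(.4555,-.3078,.072,-174.4)
a=r.capture("top")[:,:,::-1];b=r.capture("scene")[:,:,::-1]
f=lambda im,x,y:cv2.resize(im[y:y+80,x:x+64],None,fx=6,fy=6,interpolation=cv2.INTER_CUBIC)
cv2.imwrite("pics/e2.png",np.hstack([f(a,400,170),f(b,205,235)]))
E
```

```text
t 6.9667 pos [ 0.4558 -0.3081  0.0789] rot [-179.998    -0.0202 -174.4455] F [ 0.1331  0.3025 -0.0811] w 0.0299 gf 25.0
shares [ 0.0006  0.0006  0.0139 -0.0005]
```

View pics/e2.png

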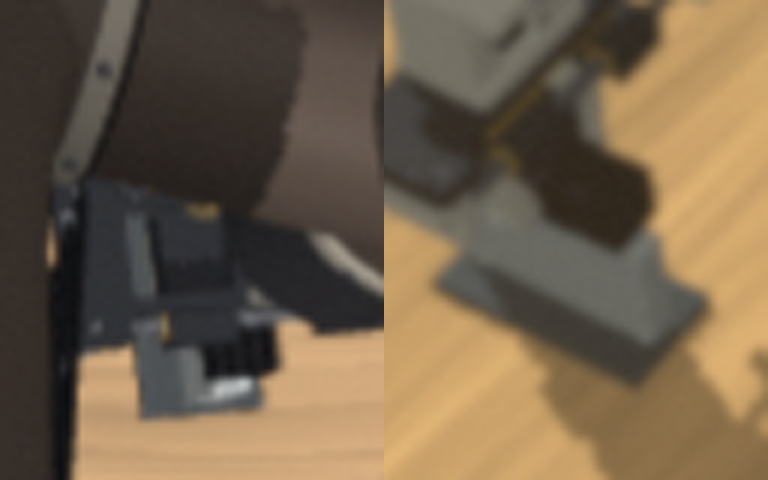

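```bash
python3 - <<'E'
from h import *
a=r.capture("top");b=r.capture("scene")
print("top rows 224..242, cols 432..446"); print(a[224:243,432:447].max(2))
print("scene rows 262..286, cols 236..256"); print(b[262:287,236:257].max(2))
for nm,f in(("rail",[(x,y,.068) for x in(-.055,.055) for y in(-.009,.009)]),("foot",[(x,y,.008) for x in(-.06,.06) for y in(-.03,.03)]),("hous bot",[(x,y,.075) for x in(-.05,.05) for y in(-.015,.015)]),("hous top",[(x,y,.105) for x in(-.05,.05) for y in(-.015,.015)])):
    c,s=np.cos(np.radians(5.6)),np.sin(np.radians(5.6)); f=np.array(f)
    X=np.c_[.4565+c*f[:,0]-s*f[:,1],-.3078+s*f[:,0]+c*f[:,1],f[:,2]]
    print(nm,np.c_[proj("top",X),proj("scene",X)])
E
```

```text
top rows 224..242, cols 432..446
[[ 54  55  55  55  56  55  54  53  50  58  57  52  46  79 151]
 [ 55  53  54  53  54  54  55  49  35  30  32  29  26  65 153]
 [ 54  54  51  49  49  47  45  41  29  21  29  26  24  59 148]
 [ 64  51  38  36  38  33  30  34  30  23  30  28  20  53 133]
 [ 90  67  29  26  31  27  24  33  30  24  29  30  21  42 112]
 [101  76  30  21  30  27  21  30  30  22  29  31  23  40 105]
 [105  87  34  19  30  30  20  30  31  21  27  30  25  38 104]
 [106  90  37  20  30  32  25  27  34  29  29  37  42  64 114]
 [107  93  49  40  53  60  64  68  74  69  50  83 113 153 184]
 [107 100  83  99 134 148 166 170 172 150  95 140 185 198 206]
 [108 106 105 135 178 183 189 188 187 157  99 137 187 205 208]
 [109 111 114 145 181 170 164 152 138 114  91 116 173 204 208]
 [109 122 128 137 144 127 119 104  97  89  88 117 174 205 209]
 [ 94 101 103 104 102  95  91  88  87  85  94 130 178 201 204]
 [ 91  98 101 103 114 119 128 127 121 129 144 164 186 194 195]
 [149 166 169 171 173 175 178 178 178 179 183 188 192 193 195]
 [186 191 191 191 192 193 194 196 194 196 197 197 198 198 2
[... 2347 characters left out ...]
 106 104  99  97  94  91  88
   87  84  80]]
rail [[441.3178 234.5683 215.0503 262.7193]
 [434.9976 235.14   219.0962 258.5835]
 [436.6553 195.8625 246.8076 278.0779]
 [430.4039 196.3928 250.7497 273.6724]]
foot [[443.673  237.3525 212.3801 280.986 ]
 [423.455  239.185  225.3875 267.3039]
 [438.785  196.9028 246.2523 298.0554]
 [418.7968 198.6011 258.8974 283.4324]]
hous bot [[443.8181 232.3797 214.6852 263.0941]
 [433.2371 233.334  221.4515 256.1784]
 [439.5295 197.0289 243.675  277.1394]
 [429.054  197.9198 250.2834 269.8131]]
hous top [[446.4986 231.4083 212.9494 255.6736]
 [435.6875 232.3835 219.8455 248.747 ]
 [442.0818 195.2855 242.3263 269.7121]
 [431.381  196.1934 249.0614 262.3668]]
```

Request:
play_rows(rows=[[[0.8, 0, 0, 0.004, 0], [0.8, 0, 0, 0.008, 0], [0.8, 0, 0, 0.011, 0], [0.8, 0, 0, 0.0125, 0], [0.8, 0, 0, 0.0135, 0], [0.8, 0, 0, 0.014, 0], [0.8, 0, 0, 0.0144, 0], [0.8, 0, 0, 0.0144, 0]]])

```text
time_s: 7.83
tcp_pos: [0.4557, -0.3081, 0.0719]
eef_rot: [-180.0, 0.0, -174.5]
contact_force: [-0.9, 0.1, -1.7]
gripper_width: 0.0298
gripper_force: 25.0
```

Request:
play_rows(rows=[[[0.8, 0, 0, 0, 0], [0.8, 0, 0, 0, 0], [0.8, 0, 0, 0, 0], [0.8, 0, 0, 0, 0], [0.8, 0, 0, 0, 0], [0.8, 0, 0, 0, 0], [0.8, 0, 0, 0, 0], [0.8, 0, 0, 0, 0]]])

```text
time_s: 8.5
tcp_pos: [0.4557, -0.3081, 0.0719]
eef_rot: [180.0, 0.0, -174.5]
contact_force: [0.8, 0.6, -1.6]
gripper_width: 0.0301
gripper_force: 25.0
```

Request:
play_rows(rows=[[[0.8, 0, 0, 0.0008, 0], [0.8, 0, 0, 0.0008, 0], [0.8, 0, 0, 0.0008, 0], [0.8, 0, 0, 0.0016, 0], [0.8, 0, 0, 0.0016, 0], [0.8, 0, 0, 0.0016, 0], [0.8, 0, 0, 0.0016, 0], [0.8, 0, 0, 0.0016, 0]]])

```text
time_s: 9.17
tcp_pos: [0.4557, -0.308, 0.0718]
eef_rot: [-180.0, 0.0, -174.4]
contact_force: [-2.6, 2.8, 9.4]
gripper_width: 0.0297
gripper_force: 25.0
```

Request:
play_rows(rows=[[[0.8, 0, 0, 0.0008, 0], [0.8, 0, 0, 0.0008, 0], [0.8, 0, 0, 0.0008, 0], [0.8, 0, 0, 0.0012, 0], [0.8, 0, 0, 0.0012, 0], [0.8, 0, 0, 0.0012, 0], [0.8, 0, 0, 0.0012, 0], [0.8, 0, 0, 0.0012, 0]]])

```text
time_s: 9.83
tcp_pos: [0.4557, -0.3081, 0.0718]
eef_rot: [-180.0, 0.0, -174.4]
contact_force: [-4.7, 4.8, 14.7]
gripper_width: 0.0301
gripper_force: 25.0
```

Request:
play_rows(rows=[[[0.8, 0, 0, -0.0018, 0], [0.8, 0, 0, -0.0018, 0], [0.8, 0, 0, -0.0018, 0], [0.6, 0, 0, -0.0018, 0], [0.5, 0, 0, -0.0018, 0], [0.4, 0, 0, -0.0018, 0], [0.4, 0, 0, -0.0018, 0], [0.4, 0, 0, -0.0018, 0]]])

```text
time_s: 10.5
tcp_pos: [0.4556, -0.3081, 0.0711]
eef_rot: [180.0, -0.0, -174.5]
contact_force: [0.4, 1.3, -0.1]
gripper_width: 0.0516
gripper_force: 0.0
```

Request:
play_rows(rows=[[[0.4, 0, 0, 0, 0], [0.4, 0, 0, -0.02, 0], [0.4, 0, 0, -0.05, 0], [0.4, 0, 0, -0.1, 0], [0.4, 0, 0, -0.16, 0], [0.4, 0, 0, -0.22, 0], [0.5, 0, 0, -0.26, 0], [0.6, 0, 0, -0.28, 0]]])

```text
time_s: 11.17
tcp_pos: [0.4569, -0.3087, 0.2156]
eef_rot: [-179.9, 0.3, -174.4]
contact_force: [0.7, 0.4, -0.6]
gripper_width: 0.0443
gripper_force: 0.0
```

```bash
python3 -c "
from h import *
go(.5105,.0385,.12,-180)"
```

```text
t 11.1667 pos [ 0.4569 -0.3087  0.2156] rot [-179.8577    0.266  -174.436 ] F [ 0.7131  0.3866 -0.6034] w 0.0443 gf 0.0
shares [-0.1741  0.6807  0.1911  0.0647]
```

Request:
play_rows(rows=[[[1, -0.01, 0.04, 0, 0.01], [1, -0.03, 0.11, 0, 0.03], [1, -0.05, 0.19, 0, 0.05], [1, -0.07, 0.27, 0, 0.0647], [1, -0.09, 0.35, 0, 0.0647], [1, -0.11, 0.43, 0.02, 0.0647], [1, -0.13, 0.51, 0.05, 0.0647], [1, -0.15, 0.59, 0.08, 0.0647]]])

```text
time_s: 11.83
tcp_pos: [0.501, -0.01, 0.1733]
eef_rot: [180.0, 0.1, 180.0]
contact_force: [1.9, -0.5, 0.1]
gripper_width: 0.0005
gripper_force: 0.0
```

Request:
play_rows(rows=[[[1, -0.01, 0.04, 0.02, 0], [1, -0.02, 0.07, 0.05, 0], [1, -0.02, 0.085, 0.08, 0], [1, -0.02, 0.085, 0.1, 0], [1, -0.02, 0.085, 0.1, 0], [1, -0.02, 0.085, 0.1, 0], [1, -0.02, 0.085, 0.1, 0], [1, -0.02, 0.085, 0.1, 0]]])

```text
time_s: 12.5
tcp_pos: [0.5116, 0.03, 0.1241]
eef_rot: [180.0, 0.1, 179.9]
contact_force: [0.1, -0.3, -0.2]
gripper_width: 0.0006
gripper_force: 0.0
```

```bash
python3 - <<'E'
from h import *
go(.5105,.0385,.074,-180)
a=r.capture("top")[:,:,::-1];b=r.capture("scene")[:,:,::-1]
cv2.imwrite("pics/a2.png",a);cv2.imwrite("pics/b2.png",b)
f=lambda im,x,y:cv2.resize(im[y:y+80,x:x+64],None,fx=6,fy=6,interpolation=cv2.INTER_CUBIC)
cv2.imwrite("pics/e3.png",np.hstack([f(a,400,175),f(b,200,235)]))
E
```

```text
t 12.5 pos [0.5116 0.03   0.1241] rot [179.9756   0.0786 179.9345] F [ 0.08   -0.2811 -0.2118] w 0.0006 gf 0.0
shares [ 0.0022  0.017   0.1002 -0.0008]
```

View pics/e3.png

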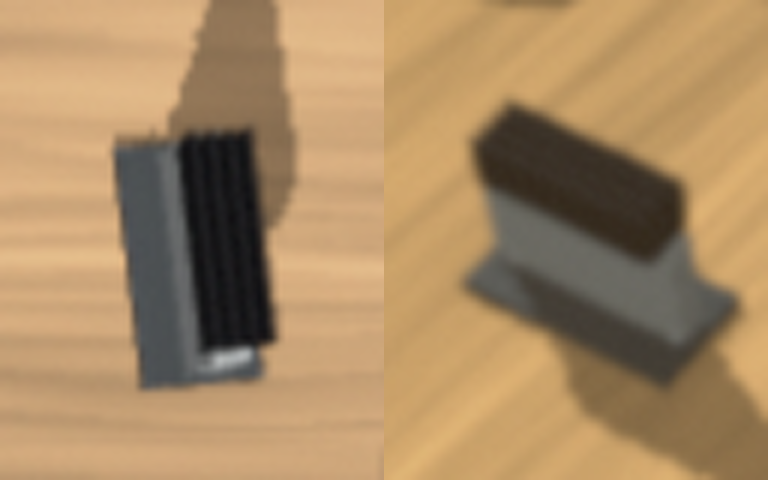

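The housing lies level along the rail (top crop: its near end at row ≈232, rail end just below at ≈235). I check the centring numerically.

```bash
python3 - <<'E'
from h import *
def poly(n,im,x,y,w,h,th):
    g=cv2.resize(im[y:y+h,x:x+w],None,fx=8,fy=8,interpolation=cv2.INTER_CUBIC).max(2)
    m=(g<th).astype(np.uint8); _,L,S,C=cv2.connectedComponentsWithStats(m); k=1+S[1:,4].argmax()
    c=cv2.findContours((L==k).astype(np.uint8),0,1)[0][0]
    return (cv2.approxPolyDP(cv2.convexHull(c),5,True)[:,0]+.5)/8-.5+[x,y]
b=cv2.imread("pics/b2.png");a=cv2.imread("pics/a2.png")
print("scene",poly("scene",b,208,245,50,40,80)); print("top",poly("top",a,424,190,26,48,48))
c,s=np.cos(np.radians(5.6)),np.sin(np.radians(5.6))
for z in(.068,.098):
    f=np.array([(x,y,z) for x in(-.05,.05) for y in(-.015,.015)])
    X=np.c_[.4565+c*f[:,0]-s*f[:,1],-.3078+s*f[:,0]+c*f[:,1],f[:,2]]
    print(z,np.c_[proj("top",X),proj("scene",X)])
E
```

```text
scene [[215.5625 258.8125]
 [220.6875 253.3125]
 [224.6875 254.1875]
 [247.6875 265.3125]
 [248.6875 268.0625]
 [248.1875 273.5625]
 [244.8125 277.8125]
 [241.1875 277.8125]
 [218.3125 266.3125]
 [216.3125 263.8125]]
top [[440.0625 196.9375]
 [441.0625 198.9375]
 [444.5625 230.8125]
 [442.0625 232.0625]
 [433.5625 232.6875]
 [429.4375 199.5625]
 [430.9375 197.5625]]
0.068 [[443.2093 232.6002 215.0838 264.7929]
 [432.6806 233.5497 221.8204 257.8802]
 [438.9497 197.425  243.9844 278.8382]
 [428.5253 198.3119 250.5638 271.5169]]
0.098 [[445.8625 231.6388 213.3584 257.4256]
 [435.106  232.6091 220.2239 250.5012]
 [441.4764 195.6992 242.6444 271.4667]
 [430.829  196.6031 249.3495 264.1255]]
```

Request:
play_rows(rows=[[[1, -0.0, 0.01, 0.02, 0], [1, 0.0015, 0.017, 0.05, 0], [1, 0.0015, 0.017, 0.08, 0], [1, 0.0015, 0.017, 0.095, 0], [1, 0.0015, 0.017, 0.1, 0], [1, 0.0015, 0.017, 0.1, 0], [1, 0.0015, 0.017, 0.1, 0], [1, 0.0015, 0.017, 0.1, 0]]])

```text
time_s: 13.27
tcp_pos: [0.5109, 0.0392, 0.0738]
eef_rot: [180.0, 0.1, 180.0]
contact_force: [0.1, 0.6, -0.3]
gripper_width: 0.0008
gripper_force: 0.0
```

Request:
play_rows(rows=[[[1, 0, 0, 0.003, 0], [1, 0, 0, 0.006, 0], [1, 0, 0, 0.008, 0], [1, 0, 0, 0.01, 0], [1, 0, 0, 0.011, 0], [1, 0, 0, 0.012, 0], [1, 0, 0, 0.012, 0], [1, 0, 0, 0.012, 0]]])

```text
time_s: 13.93
tcp_pos: [0.5105, 0.039, 0.0681]
eef_rot: [-180.0, 0.0, -180.0]
contact_force: [-4.1, 0.4, 12.1]
gripper_width: 0.0001
gripper_force: 5.8
```

Request:
play_rows(rows=[[[1, 0, 0, 0.001, 0], [1, 0, 0, 0.001, 0], [1, 0, 0, 0.002, 0], [1, 0, 0, 0.002, 0], [1, 0, 0, 0.002, 0], [1, 0, 0, 0.002, 0], [1, 0, 0, 0.002, 0], [1, 0, 0, 0.002, 0]]])

```text
time_s: 14.6
tcp_pos: [0.5106, 0.039, 0.068]
eef_rot: [-180.0, 0.1, -180.0]
contact_force: [-8.2, 0.6, 21.7]
gripper_width: 0.0003
gripper_force: 10.5
```

Right bolt holds at 0.068 under 22 N: tight. Next the middle one.

Request:
play_rows(rows=[[[1, 0, 0, -0.015, 0], [1, 0, 0, -0.04, 0], [1, 0, 0.03, -0.04, 0], [1, -0.001, 0.08, -0.04, 0], [1, -0.002, 0.13, -0.04, 0], [1, -0.002, 0.159, -0.04, 0], [1, -0.002, 0.159, -0.03, 0], [1, -0.002, 0.159, -0.02, 0]]])

```text
time_s: 15.27
tcp_pos: [0.5114, 0.1191, 0.0759]
eef_rot: [180.0, 0.0, -179.9]
contact_force: [0.0, -0.3, 0.4]
gripper_width: 0.0006
gripper_force: 0.0
```

Request:
play_rows(rows=[[[1, 0, 0, 0.003, 0], [1, 0, 0, 0.007, 0], [1, 0, 0, 0.011, 0], [1, 0, 0, 0.014, 0], [1, 0, 0, 0.017, 0], [1, 0, 0, 0.018, 0], [1, 0, 0, 0.018, 0], [1, 0, 0, 0.018, 0]]])

```text
time_s: 15.93
tcp_pos: [0.5114, 0.1179, 0.0682]
eef_rot: [-180.0, 0.0, 180.0]
contact_force: [-4.8, -1.5, 10.4]
gripper_width: 0.0004
gripper_force: 5.5
```

Request:
play_rows(rows=[[[1, 0, 0, 0.001, 0], [1, 0, 0, 0.001, 0], [1, 0, 0, 0.002, 0], [1, 0, 0, 0.002, 0], [1, 0, 0, 0.002, 0], [1, 0, 0, 0.002, 0], [1, 0, 0, 0.002, 0], [1, 0, 0, 0.002, 0]]])

```text
time_s: 16.6
tcp_pos: [0.5115, 0.1179, 0.068]
eef_rot: [-180.0, 0.0, 180.0]
contact_force: [-8.0, -1.6, 19.8]
gripper_width: 0.0006
gripper_force: 10.0
```

Middle is tight too. Tap the left one to confirm.

Request:
play_rows(rows=[[[1, 0, 0, -0.015, 0], [1, 0, 0, -0.04, 0], [1, 0, 0.03, -0.04, 0], [1, -0.001, 0.08, -0.04, 0], [1, -0.002, 0.13, -0.04, 0], [1, -0.002, 0.16, -0.04, 0], [1, -0.002, 0.16, -0.03, 0], [1, -0.002, 0.16, -0.02, 0]]])

```text
time_s: 17.27
tcp_pos: [0.5123, 0.1994, 0.0757]
eef_rot: [180.0, -0.0, -179.9]
contact_force: [0.1, -1.1, 0.4]
gripper_width: 0.0009
gripper_force: 0.0
```

Request:
play_rows(rows=[[[1, 0, 0, 0.003, 0], [1, 0, 0, 0.007, 0], [1, 0, 0, 0.011, 0], [1, 0, 0, 0.014, 0], [1, 0, 0, 0.017, 0], [1, 0, 0, 0.019, 0], [1, 0, 0, 0.02, 0], [1, 0, 0, 0.021, 0]]])

```text
time_s: 17.93
tcp_pos: [0.5125, 0.1982, 0.0658]
eef_rot: [-180.0, 0.0, 180.0]
contact_force: [-0.4, -2.2, 2.6]
gripper_width: 0.0002
gripper_force: 1.3
```

Request:
play_rows(rows=[[[1, 0, 0, 0.001, 0], [1, 0, 0, 0.002, 0], [1, 0, 0, 0.003, 0], [1, 0, 0, 0.003, 0], [1, 0, 0, 0.003, 0], [1, 0, 0, 0.003, 0], [1, 0, 0, 0.003, 0], [1, 0, 0, 0.003, 0]]])

```text
time_s: 18.6
tcp_pos: [0.5125, 0.1987, 0.0641]
eef_rot: [180.0, 0.0, 180.0]
contact_force: [0.5, -0.6, 1.9]
gripper_width: 0.0001
gripper_force: 0.5
```

The left bolt is the loose one (sank about 4 mm at 2–3 N). Lift and go above its grip, opening.

Request:
play_rows(rows=[[[1, 0, 0, -0.03, 0], [1, 0, 0, -0.07, 0], [0.43, 0, 0, -0.096, 0], [0.43, -0.04, 0, -0.096, 0], [0.43, -0.08, -0.001, -0.096, 0], [0.43, -0.1, -0.002, -0.096, 0], [0.43, -0.1, -0.002, -0.096, 0], [0.43, -0.1, -0.002, -0.096, 0]]])

```text
time_s: 19.27
tcp_pos: [0.5621, 0.1972, 0.1114]
eef_rot: [-180.0, -0.1, 179.9]
contact_force: [-0.4, 0.4, 0.3]
gripper_width: 0.0347
gripper_force: 0.0
```

```bash
python3 - <<'E'
from h import *
go(.5625,.1977,.047,-180.3)
E
```

```text
t 19.2667 pos [0.5621 0.1972 0.1114] rot [-179.9752   -0.0689  179.9217] F [-0.4254  0.354   0.2737] w 0.0347 gf 0.0
shares [-0.0008  0.001   0.1287  0.0026]
```

Request:
play_rows(rows=[[[0.43, 0, 0.001, 0, 0.003], [0.43, 0, 0.001, 0, 0.003], [0.43, 0, 0.001, 0.02, 0.003], [0.43, 0, 0.001, 0.05, 0.003], [0.43, 0, 0.001, 0.08, 0.003], [0.43, 0, 0.001, 0.105, 0.003], [0.43, 0, 0.001, 0.12, 0.003], [0.43, 0, 0.001, 0.128, 0.003]]])

```text
time_s: 19.93
tcp_pos: [0.5615, 0.1976, 0.0466]
eef_rot: [-179.9, -0.1, 179.7]
contact_force: [-1.2, 0.0, 0.2]
gripper_width: 0.0498
gripper_force: 0.0
```

Request:
play_rows(rows=[[[0.43, 0, 0, 0, 0], [0.5, 0, 0, 0, 0], [0.6, 0, 0, 0, 0], [0.7, 0, 0, 0, 0], [0.9, 0, 0, 0, 0], [0.9, 0, 0, 0, 0], [0.9, 0, 0, 0, 0], [0.9, 0, 0, 0, 0]]], squeeze=12)

```text
time_s: 20.6
tcp_pos: [0.5626, 0.1977, 0.0485]
eef_rot: [-180.0, 0.0, 179.7]
contact_force: [0.4, -2.7, 1.8]
gripper_width: 0.0177
gripper_force: 12.0
```

```bash
python3 - <<'E'
from h import *
go(.5625,.1977,.047,-180.3)
a=r.capture("top")[:,:,::-1];b=r.capture("scene")[:,:,::-1]
f=lambda im,x,y:cv2.resize(im[y:y+80,x:x+64],None,fx=6,fy=6,interpolation=cv2.INTER_CUBIC)
cv2.imwrite("pics/g1.png",np.hstack([f(a,230,145),f(b,325,150)]))
E
```

```text
t 20.6 pos [0.5626 0.1977 0.0485] rot [-179.9854    0.0148  179.7254] F [ 0.389  -2.6924  1.8176] w 0.0177 gf 12.0
shares [0.0002 0.     0.0029 0.0003]
```

Request:
play_rows(rows=[[[0.9, 0.001, 0, -0.0085, 0], [0.9, 0.0024, 0, -0.017, 0], [0.9, 0.0043, 0, -0.0255, 0], [0.9, 0.0065, 0, -0.0338, 0], [0.9, 0.0093, 0, -0.042, 0], [0.9, 0.0123, 0, -0.05, 0], [0.9, 0.016, 0, -0.058, 0], [0.9, 0.0199, 0, -0.0655, 0]]])

```text
time_s: 21.37
tcp_pos: [0.552, 0.1978, 0.0812]
eef_rot: [-180.0, -0.0, 179.7]
contact_force: [0.2, -4.3, -1.7]
gripper_width: 0.0181
gripper_force: 12.0
```

Request:
play_rows(rows=[[[0.9, 0.0045, 0, -0.0074, 0], [0.9, 0.0091, 0, -0.0146, 0], [0.9, 0.0142, 0, -0.0215, 0], [0.9, 0.0196, 0, -0.0282, 0], [0.9, 0.0256, 0, -0.0346, 0], [0.9, 0.0316, 0, -0.0406, 0], [0.9, 0.035, 0, -0.0436, 0], [0.9, 0.0381, 0, -0.0464, 0]]])

```text
time_s: 22.03
tcp_pos: [0.5331, 0.1979, 0.1044]
eef_rot: [-180.0, 0.0, 179.7]
contact_force: [1.7, -5.3, -2.2]
gripper_width: 0.0178
gripper_force: 12.0
```

Request:
play_rows(rows=[[[0.9, 0, 0, 0, 0], [0.9, 0, 0, 0, 0], [0.9, 0, 0, 0, 0], [0.9, 0, 0, 0, 0], [0.9, 0, 0, 0, 0], [0.9, 0, 0, 0, 0], [0.9, 0, 0, 0, 0], [0.9, 0, 0, 0, 0]]])

```text
time_s: 22.7
tcp_pos: [0.5332, 0.1979, 0.1043]
eef_rot: [-180.0, -0.0, 179.7]
contact_force: [0.7, -4.5, -1.5]
gripper_width: 0.0176
gripper_force: 12.0
```

```bash
python3 - <<'E'
from h import *
go(.5336,.1977,.1035,179.7)
a=r.capture("top")[:,:,::-1];b=r.capture("scene")[:,:,::-1]
f=lambda im,x,y,w:cv2.resize(im[y:y+80,x:x+w],None,fx=6,fy=6,interpolation=cv2.INTER_CUBIC)
cv2.imwrite("pics/g2.png",np.hstack([f(a,235,145,50),f(b,305,150,80)]))
E
```

```text
t 22.7 pos [0.5332 0.1979 0.1043] rot [-179.9791   -0.0115  179.7285] F [ 0.6514 -4.4699 -1.4681] w 0.0176 gf 12.0
shares [-0.0008 -0.0004  0.0016  0.0003]
```

View pics/g2.png

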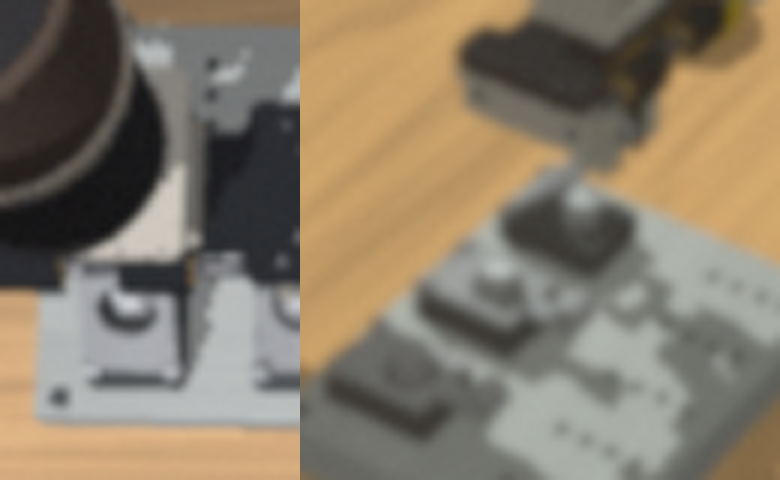

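The left cap is up, held at its grip, and its dark boss and bolt are bare (scene crop near 350,187). The other two caps are shut, so I'm handing in.

```bash
python3 -c "
from plant import r
print(r.close_job())"
```

```text
the job is handed in; nothing more can be done
None
```

The job is handed in at about 23 s: the housing lies centred on the rest; the left bolt was the loose one (it sank about 4 mm, while the right and middle held at about 20 N); and the gripper is holding its cap at about 45° (angle worked out from the arm's position) with the other two caps shut.

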